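# Index a turret stop to its tall stop

## Task

Index the turret stop on the bench: with a fingertip, push its star-shaped wheel round by a rim lug, counter-clockwise seen from above, click by click, until the tall, thick stop stands in front of the fixed pointer nose. Let the wheel settle for a moment in the click just before the right one, then give it the last click and do not let it run past. Do not touch the stops on top of the wheel, and leave the loose parts around it where they stand; nothing is to be picked up.

Things in the scene. Friction and masses are not known exactly. Their poses are not given: they have to be found in the camera images.
- fixture: Turret stop fixed to the bench. Origin on the bench surface on the wheel's vertical axis; +x points from that axis to the pointer block. Round dark foot 120 mm across, 10 mm thick; green drum 92 mm across, up to 29 mm above the bench; star wheel above. A foot tongue 34 mm wide, 10 mm thick, runs along +x under the pointer block.
- turret (a joint): Turn of the wheel, rad, growing counter-clockwise from above; 0 = tall stop at the nose. A sprung detent settles it at multiples of 1.0472 (60 deg); let go past half-way it snaps on, short of it it falls back; 3 to 10 N at a lug turns it. Starts at -2, -3 or -4 clicks (two to four to go); an inner end stop at -4.8 rad bars the other way round.
- wheel_top (a point): Point on the wheel axis at the wheel's top face, 46 mm above the bench; fixed to the fixture. The steel wheel is a disc 76 mm across with six radial lugs: flat bars 8 mm wide reaching 72 mm from the axis. Disc and lugs lie 30 to 46 mm above the bench. A boss 22 mm across rises 6 mm more.
- free_gap (a point): Centre of the gap between lugs opposite the nose (at rest), 62 mm from the axis, 46 mm above the bench; fixed to the fixture. At rest lugs stand at 30, 90, 150, 210, 270, 330 deg from fixture +x, gaps at 0 (under the nose), 60, 120, 180 (this one), 240, 300. A gap is about 55 mm wide at 60 mm from the axis, open down to the foot (10 mm), beyond 60 mm to the bench.
- stops: Six round dark studs upright on the wheel and turning with it, 26 mm from the axis, 60 deg apart, in line with the gaps: the tall one 18 mm thick, top 78 mm above the bench; five others 11 mm thick, tops 58 mm above the bench. Origin on the axis, 30 mm above the bench; +x points to the tall stop. Not to be touched.
- tall_stop (a point): Centre of the top face of the tall stop, 26 mm from the wheel axis, 78 mm above the bench.
- nose_tip (a point): Inner end of the fixed pointer nose: a bar 10 x 10 mm, 58 to 68 mm above the bench, ending 42 mm from the axis, carried by an upright dark block 14 x 26 mm, 78 mm high with its pin, centred 89 mm from the axis. Lugs pass below the nose. In the right click the tall stop's axis is 16 mm from it.
- flange: Loose bystander: steel hub flange, 72 mm across, 32 mm high, origin under its centre. Leave it alone.
- arbor: Loose bystander: dark steel tapered arbor standing upright, 48 mm across its foot, 60 mm high, origin under its centre. Leave it alone.
- die_ring: Loose bystander: dark steel ring, 60 mm across, 22 mm high, origin under its centre. Leave it alone.
Things that resemble listed ones, but are neither listed nor needed, are in the scene too. Leave any blue or white look-alike of the fixture alone.

How it is judged:
By the outcome, as a careful person would: the job done as asked, in the order asked, and still so for the second after the job is handed in, with the robot touching nothing.
It also fails if it takes over 64 s, if anything falls off the work surface, if the arm or the gripper's body presses on something with over 40 N, if the wrist force passes 120 N, or if a joint passes its speed limit or range.

## Robot

A 7-joint arm with a two-finger parallel gripper is mounted at the origin on the work surface. World frame = base frame: x ahead of the robot, y to its left, z up, the work surface at z = 0. Lengths are in m, angles in rad, forces in N, time in s.
With the tool pointing down it reaches from about 0.35 to 0.9 m from the base axis. Payload 8.1 kg.
Tool frame: the origin (TCP) lies midway between the tips of the shut fingers; the grasp point (between the pads) lies 19 mm behind it; x points along the fingers, z is the direction in which the jaws open and shut, and the axes are right-handed (so a half turn about x gives the same grasp; the last joint's range is limited). The gripper opens to 92 mm and grips with 3 to 60 N. Pads are 19 mm wide; open, the fingers measure 130 mm over their backs; the gripper's body (75 mm by 190 mm) begins 47 mm behind the grasp point.
Start: joints at [1.149, 0.434, 0.025, 1.573, -0.012, 1.134, -0.075], TCP at [0.196, -0.594, 0.227] pointing down, gripper open.
Joint ranges: [-2.62, 2.62], [-0.44, 2.09], [-1.27, 1.32], [0.08, 2.57], [-1.32, 4.46], [0.12, 2], [-2.74, 2.74]. Speed limits (rad/s): [2.22, 2.22, 3.01, 3.01, 3.14, 3.14, 3.14].

## Interface

Orientations are given as a unit quaternion [w, x, y, z].
In Python, from bench import observe, grab_frame, sign_off gives the robot as it stands. The module is installed in compiled form; this text tells all that it offers.
- The arm moves only by the tool move_arm, never from a script. Its argument "commands" is text: rows parted by semicolons, each of 7 numbers parted by spaces: the shift along the tool's x, y, z in m, then the turn, a rotation vector about the tool's x, y, z in rad, then the opening, from 0 (shut) to 1 (fully open). In form: dx dy dz wx wy wz jaw; .... A call has 1 to 12 rows; each row shifts and turns the commanded pose from where the row before left it, along the tool's axes as they then stand; what a row does not reach is not made up. A row lasts 1/12 s, in which the tool goes at most 41.7 mm and 7.16 degrees, less where a joint would pass 70% of its speed; a pose out of reach is approached as far as the arm can. A call is refused whole if a number of a shift passes 0.0417 or a number of a turn 0.125, either way. A call with a gripper value outside its range is refused whole. The fingers move at their own pace and stop on an object; "squeeze" is the grip in N (left out, the last holds). Time passes only in rows, so rows that do not move let the fingers close. It gives the time, the measured TCP pose, the force and the opening at its end, in the units of the state.
- observe(): the state, without advancing time (a new reading comes with each control period).
- grab_frame(name): name is "scene" or "top" or "wrist"; returns a dict with "color" (420x560x3 uint8, red, green, blue), "mtx" (3x3 intrinsics, pixels), "cam_to_world" (4x4, takes a point from camera to world coordinates). Camera axes: x right, y up, looking along -z (the intrinsics and any distortion apply to the point x, -y, -z); pixel columns grow to the right and rows downward; lengths in m; the calibration is good to about 2 mm. The wrist camera is an equidistant fisheye: a pixel r from the principal point sees the ray r / f radians off the axis. A picture is of the moment at which its call begins. There is no depth.
- sign_off(): hands the job in, once; it reports no verdict.
The state is a dict: "clock": time; "joint_positions": joint angles; "dq": joint speeds; "effort": joint torques, N m; "position": TCP position; "eef_rot": TCP orientation; "wrist_force": force on the tool from outside, world axes, zero at the start; "moment": the same for the moment, N m; "gripper_width": opening from 0.0 (shut) to 1.0 (fully open).
Only numpy, scipy, OpenCV 4.12 (cv2) and the standard library are available. Lean on these libraries where they do the work, as an engineer would, in place of code of your own. Each camera call takes 0.05 s, during which the arm holds its last target. There are 200 camera calls.

## Working session

There is one attempt and no reset: what is moved stays moved. The work goes in short steps, Python scripts to look and compute and a tool call to move; the robot and the scene stay as the last step left them, time stands still between calls to the robot, and variables do not carry over. Pictures are saved under pics/ and viewed, about 8 in all and at most 12, crops included, and the job is handed in when it is done.

Besides the shell and the picture viewer there is one more tool, called after "Request:" as name(argument=value, ...) on one line, values as JSON. move_arm: Moves the arm, as the interface text tells. Its arguments: {"type":"object","properties":{"commands":{"type":"string"},"squeeze":{"type":"number"}},"required":["commands"]}

```bash
mkdir -p pics; python3 - <<'E'
from bench import observe, grab_frame
import cv2,numpy as np,pickle
s=observe();print({k:np.round(v,3).tolist() for k,v in s.items()})
for n in("top","scene"):
    f=grab_frame(n);pickle.dump(f,open(f"{n}0.pkl","wb"));print(n,f["mtx"].round(1).tolist(),f["cam_to_world"].round(3).tolist())
    cv2.imwrite(f"pics/{n}0.png",cv2.resize(f["color"][...,::-1],(784,588)))
E
```

```text
{'clock': 0.0, 'joint_positions': [1.149, 0.435, 0.025, 1.574, -0.012, 1.134, -0.075], 'dq': [-0.002, -0.001, 0.0, 0.001, 0.0, -0.001, -0.0], 'effort': [-0.0, -66.785, 0.985, -31.445, -0.06, 0.043, 0.0], 'position': [0.196, -0.593, 0.226], 'eef_rot': [0.573, 0.415, 0.573, -0.414], 'wrist_force': [-1.13, 0.565, -0.454], 'moment': [0.007, 0.017, 0.044], 'gripper_width': 1.002}
top [[472.9, 0.0, 278.2], [0.0, 472.9, 205.3], [0.0, 0.0, 1.0]] [[0.024, 0.98, -0.199, 0.33], [-1.0, 0.022, -0.012, -0.012], [-0.008, 0.199, 0.98, 1.119], [0.0, 0.0, 0.0, 1.0]]
scene [[445.3, 0.0, 278.2], [0.0, 445.3, 217.7], [0.0, 0.0, 1.0]] [[0.818, -0.459, 0.347, 0.822], [0.575, 0.646, -0.502, -0.414], [0.007, 0.61, 0.792, 0.726], [0.0, 0.0, 0.0, 1.0]]
```

View pics/top0.png

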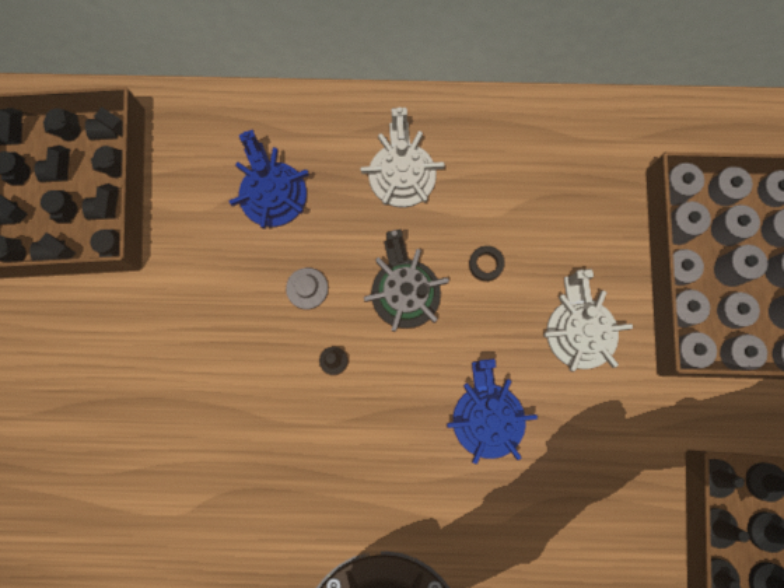

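View pics/scene0.png

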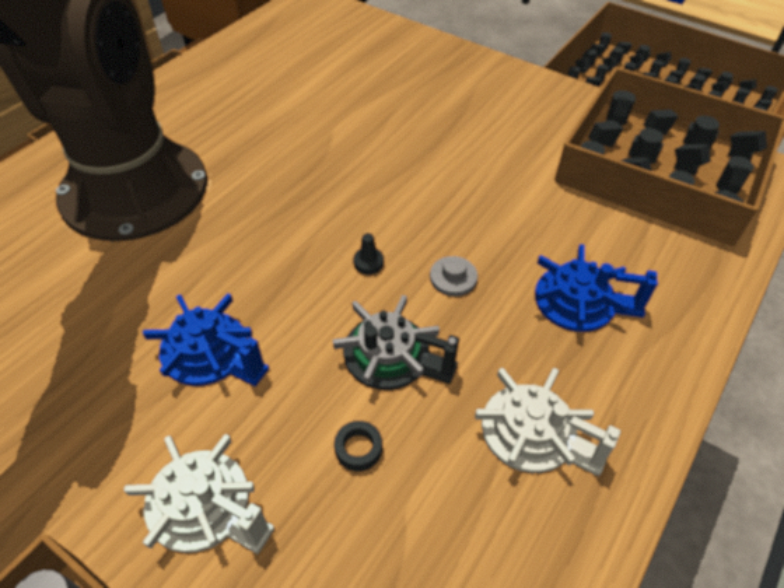

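The top view shows five turret-like fixtures: blue at (270,190) and (488,420), white at (402,170) and (585,330), and one with a steel wheel and green drum at (406,290). Only the last fits the description. The flange is at (307,288), the arbor at (333,360) and the ring at (487,263). I'll confirm with an enlarged crop.

```bash
cat > h.py <<'E'
import numpy as np,cv2,pickle
def pix(f,P):
    T=np.linalg.inv(f["cam_to_world"]);p=np.atleast_2d(P)@T[:3,:3].T+T[:3,3];p=p*[1,-1,-1]
    q=p@f["mtx"].T;return q[:,:2]/q[:,2:]
def ray(f,uv,z):
    d=np.linalg.inv(f["mtx"])@[uv[0],uv[1],1]*[1,-1,-1];C=f["cam_to_world"];d=C[:3,:3]@d;o=C[:3,3]
    return o+d*(z-o[2])/d[2]
def fix(c,a,r,th,z): # polar deg in fixture frame
    t=np.radians(th)+a;return np.stack([c[0]+r*np.cos(t),c[1]+r*np.sin(t),np.full_like(t,z)],-1)
E
python3 - <<'E'
from h import *
t=pickle.load(open("top0.pkl","rb"));s=pickle.load(open("scene0.pkl","rb"))
print("boss",ray(t,(406/1.4,289/1.4),.052),ray(s,(386/1.4,333/1.4),.052))
print("pin",ray(t,(395/1.4,233/1.4),.078),ray(s,(452/1.4,342/1.4),.078))
for n,x,y in(("flange",307,285),("arbor",333,357),("ring",487,263)):print(n,ray(t,(x/1.4,y/1.4),.025))
A=cv2.resize(t["color"][150:245,240:340,::-1],(400,380),interpolation=3)
B=cv2.resize(s["color"][200:285,232:332,::-1],(400,340),interpolation=3)
B=cv2.copyMakeBorder(B,0,40,0,0,0);cv2.imwrite("pics/crop1.png",np.hstack([A,B]))
E
```

```text
boss [ 0.54484581 -0.02560249  0.052     ] [ 0.55113267 -0.02846983  0.052     ]
pin [ 0.63238286 -0.00552648  0.078     ] [ 0.63704177 -0.00662525  0.078     ]
flange [0.55335937 0.14131711 0.025     ]
arbor [0.43298283 0.09237361 0.025     ]
ring [ 0.59838813 -0.16247428  0.025     ]
```

View pics/crop1.png

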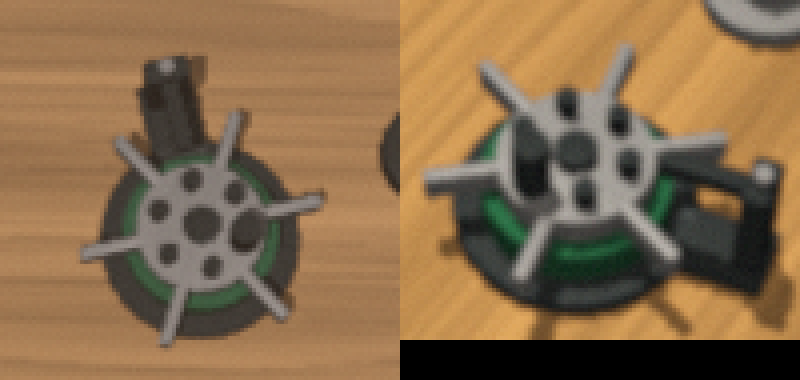

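The crop confirms the steel wheel and green drum. In the top crop the boss is at (203,224), the pin at (166,65) and the tall stop at (247,230). I read that as about -120° from the nose, so two clicks to go. Next I'll fit the pose from the lug tips in both views.

```bash
python3 - <<'E'
from h import *
from scipy.optimize import least_squares as ls
from scipy.spatial.transform import Rotation as R
t=pickle.load(open("top0.pkl","rb"));s=pickle.load(open("scene0.pkl","rb"))
th=np.array([30,-30,-90,-150,150+60,90.]);th=np.array([30,-30,-90,-150,150,90.])
# top: lugs world order: up-left=+30, up-right=-30, right=-90, lowright=-150, low=150, left=90
ut=np.array([(120,145),(237,115),(320,202),(283,315),(166,342),(84,254)])/4+[240,150]
# scene: fixture +x to right; lug order ccw seen from above
us=np.array([(722,145),(672,258),(524,272),(430,181),(487,72),(629,50)])*1.;us=(us-[400,0])/4+[232,200]
def res(p,which):
    c,a=p[:2],p[2];o=[]
    if 't' in which:o.append(pix(t,fix(c,a,.070,th,.044))-ut)
    if 's' in which:o.append(pix(s,fix(c,a,.070,th,.044))-us)
    return np.vstack(o).ravel()
for w in('t','s','ts'):
    r=ls(res,[.547,-.027,.2],args=(w,));print(w,r.x.round(4),np.degrees(r.x[2]).round(1),np.abs(r.fun).max().round(2),np.sqrt((r.fun**2).mean()).round(2))
c,a=r.x[:2],r.x[2]
for f,uv in((t,np.array([247,225])/4+[240,150]),(s,np.array([130,125])/4+[232,200])):
    p=ray(f,uv,.078)[:2]-c;print("tall",np.hypot(*p).round(4),np.degrees(np.arctan2(p[1],p[0])-a).round(1))
q=np.array([.573,.415,.573,-.414]);M=R.from_quat(q[[1,2,3,0]]).as_matrix();print(M.round(3))
print("pin a",np.degrees(np.arctan2(*(ray(t,(395/1.4,233/1.4),.078)[:2]-c)[::-1])))
for k in(180,165):print(k,fix(c,a,.068,np.array([k*1.]),.1))
E
```

```text
t [ 0.5451 -0.0267  0.2467] 14.1 0.75 0.29
s [ 0.5515 -0.0269  0.2477] 14.2 2.19 0.96
ts [ 0.5488 -0.0265  0.2478] 14.2 2.29 1.26
tall 0.0264 -122.3
tall 0.0205 -139.9
[[ 0.001  0.95   0.313]
 [ 0.001  0.313 -0.95 ]
 [-1.     0.001 -0.001]]
pin a 14.115156066815766
180 [[ 0.48291702 -0.04321226  0.1       ]]
165 [[ 0.48084677 -0.02558183  0.1       ]]
```

Request:
move_arm(commands="0 0.022 -0.0217 0 0 0 0;0 0.022 -0.0217 0 0 0 0;0 0.022 -0.0217 0 0 0 0;0 0.022 -0.0217 0 0 0 0;0 0.022 -0.0217 0 0 0 0;0 0.022 -0.0217 0 0 0 0;0 0.022 -0.0217 0 0 0 0;0 0.022 -0.0217 0 0 0 0;0 0.022 -0.0217 0 0 0 0;0 0.022 -0.0217 0 0 0 0", squeeze=10)

```text
clock: 0.93
position: [0.337, -0.317, 0.2266]
eef_rot: [0.573, 0.414, 0.573, -0.414]
wrist_force: [0.7, 0.4, -0.8]
gripper_width: 0.323
```

Request:
move_arm(commands="0 0.022 -0.0217 0 0 0 0;0 0.022 -0.0217 0 0 0 0;0 0.022 -0.0217 0 0 0 0;0 0.022 -0.0217 0 0 0 0;0 0.022 -0.0217 0 0 0 0;0 0.022 -0.0217 0 0 0 0;0 0.022 -0.0217 0 0 0 0;0 0.022 -0.0217 0 0 0 0;0 0.022 -0.0217 0 0 0 0;0 0.022 -0.0217 0 0 0 0")

```text
clock: 1.77
position: [0.4779, -0.0421, 0.2266]
eef_rot: [0.573, 0.414, 0.573, -0.414]
wrist_force: [0.4, -0.4, -0.1]
gripper_width: 0.007
```

Request:
move_arm(commands="0 0 0 -0.124 0 0 0;0 0 0 -0.124 0 0 0;0 0 0 -0.124 0 0 0;0 0 0 -0.124 0 0 0;0 0 0 -0.124 0 0 0;0 0 0 -0.124 0 0 0;0 0 0 -0.124 0 0 0;0 0 0 -0.124 0 0 0;0 0 0 -0.124 0 0 0;0 0 0 -0.124 0 0 0;0 0 0 -0.124 0 0 0;0 0 0 -0.124 0 0 0")

```text
clock: 2.77
position: [0.4774, -0.0436, 0.2265]
eef_rot: [0.702, -0.085, 0.702, 0.085]
wrist_force: [-0.1, 0.9, -0.4]
gripper_width: 0.005
```

```bash
python3 - <<'E'
from bench import observe, grab_frame
from h import *
s=observe();print({k:np.round(v,3).tolist() for k,v in s.items() if k not in('effort','dq')})
f=grab_frame("wrist");pickle.dump(f,open("w1.pkl","wb"));print(f["mtx"].round(1).tolist(),f["cam_to_world"].round(3).tolist())
g=grab_frame("top");pickle.dump(g,open("t1.pkl","wb"))
cv2.imwrite("pics/w1.png",cv2.resize(f["color"][...,::-1],(784,588)))
E
```

```text
{'clock': 2.767, 'joint_positions': [0.473, 0.26, -0.597, 1.878, 0.167, 1.054, 0.05], 'position': [0.477, -0.044, 0.226], 'eef_rot': [0.702, -0.085, 0.702, 0.085], 'wrist_force': [-0.079, 0.92, -0.446], 'moment': [-0.045, -0.043, 0.018], 'gripper_width': 0.005}
[[325.2, 0.0, 280.9], [0.0, 325.2, 212.1], [0.0, 0.0, 1.0]] [[0.971, -0.228, -0.074, 0.457], [0.24, 0.924, 0.299, 0.037], [-0.0, -0.308, 0.952, 0.384], [0.0, 0.0, 0.0, 1.0]]
```

View pics/w1.png

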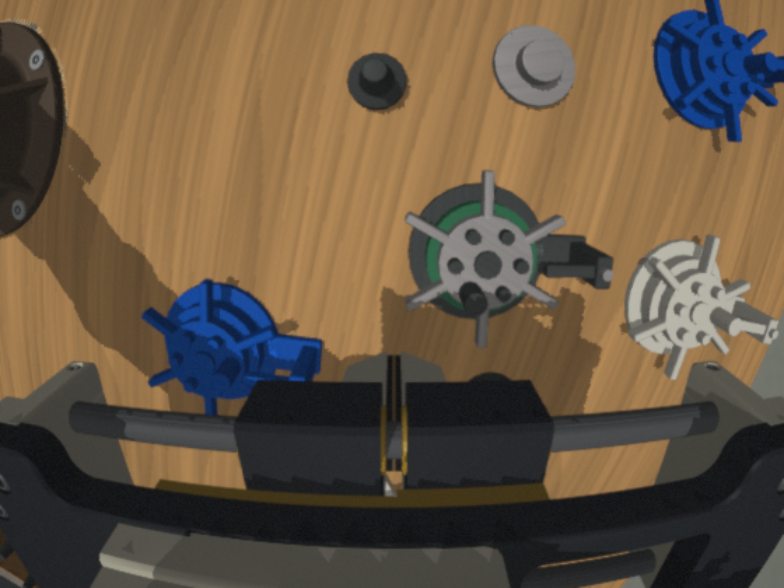

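The wrist view shows the boss at (488,264), lug tips at (489,175), (561,221), (553,302), (481,344), (410,304) and (409,218), and the tall stop at (472,298). The tall stop sits in the -120° gap, which confirms two clicks. I'll refine the centre with this view.

```bash
python3 - <<'E'
from h import *
from scipy.optimize import least_squares as ls
f=pickle.load(open("w1.pkl","rb"))
def fpix(P):
    T=np.linalg.inv(f["cam_to_world"]);p=(P@T[:3,:3].T+T[:3,3])*[1,-1,-1]
    r=np.hypot(p[:,0],p[:,1]);k=np.arctan2(r,p[:,2])/r
    return p[:,:2]*k[:,None]*f["mtx"][0,0]+f["mtx"][:2,2]
u=np.array([(489,175),(561,221),(553,302),(481,344),(410,304),(409,218)])/1.4
th=np.array([90,30,-30,-90,-150,150.])
r=ls(lambda p:(fpix(fix(p[:2],p[2],.070,th,.044))-u).ravel(),[.547,-.027,.25])
print(r.x,np.degrees(r.x[2]),np.abs(r.fun).max())
print((fpix(fix(r.x[:2],r.x[2],np.array([0.,.026,.089]),np.array([0,-120,0.]),np.array([.052,.078,.078]))) if 0 else [ (fpix(fix(r.x[:2],r.x[2],a,np.array([b]),c))*1.4).round(0).tolist() for a,b,c in((0,0.,.052),(.026,-120.,.078),(.089,0.,.078))]))
E
```

```text
[ 0.54696731 -0.0252774   0.24924208] 14.280519533385045 1.9433243844724615
[[[488.0, 265.0]], [[476.0, 304.0]], [[608.0, 274.0]]]
```

Centre is (0.547, -0.0255) with axis at 14.2°. The TCP is over the 180° gap at r≈72 mm, with the finger 19 mm wide tangentially. I'll descend into it.

Request:
move_arm(commands="0.0185 0 0.0003 0 0 0 0;0.0185 0 0.0003 0 0 0 0;0.0185 0 0.0003 0 0 0 0;0.0185 0 0.0003 0 0 0 0;0.0185 0 0.0003 0 0 0 0;0.0185 0 0.0003 0 0 0 0;0.0185 0 0.0003 0 0 0 0;0.0185 0 0.0003 0 0 0 0;0.0185 0 0.0003 0 0 0 0")

```text
clock: 3.62
position: [0.4802, -0.043, 0.0593]
eef_rot: [0.702, -0.081, 0.702, 0.081]
wrist_force: [0.1, -0.6, -0.4]
gripper_width: 0.004
```

```bash
python3 - <<'E'
from bench import grab_frame
from h import *
s=grab_frame("scene")
cv2.imwrite("pics/s2.png",cv2.resize(s["color"][170:300,200:370,::-1],(784,600),interpolation=3))
E
```

```text
(no output)
```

View pics/s2.png

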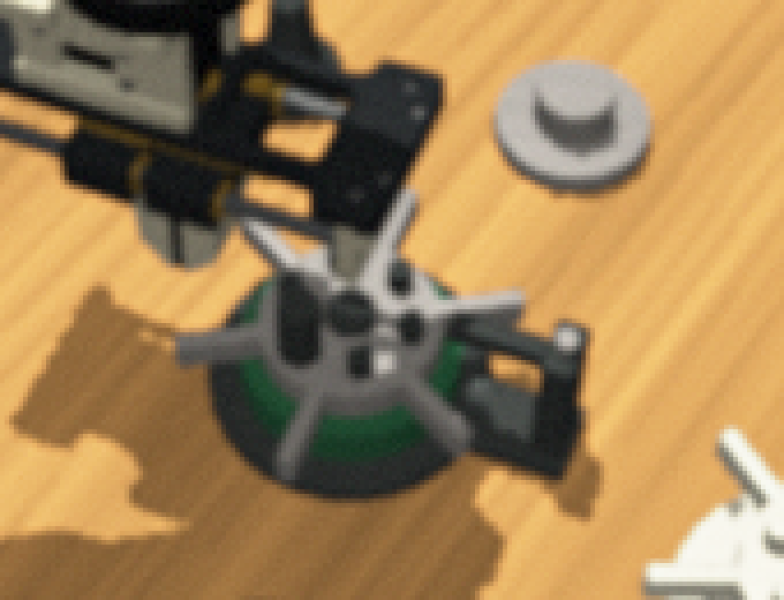

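The shut finger, tip near (185,250), hangs over the 180° gap, with lugs at (265,235) and (180,350) on either side. The body is clear above the stops. I'll lower to z≈0.038 and then sweep.

Request:
move_arm(commands="0.007 0 0 0 0 0 0;0.007 0 0 0 0 0 0;0.007 0 0 0 0 0 0;0 0 0 0 0 0 0")

```text
clock: 4.0
position: [0.4801, -0.043, 0.0386]
eef_rot: [0.702, -0.083, 0.702, 0.083]
wrist_force: [-0.6, -0.1, 0.2]
gripper_width: 0.004
```

Request:
move_arm(commands="0 -0.0024 0.00004 -0.035 0 0 0;0 -0.0024 0.00004 -0.035 0 0 0;0 -0.0024 0.00004 -0.035 0 0 0;0 -0.0024 0.00004 -0.035 0 0 0;0 -0.0024 0.00004 -0.035 0 0 0;0 -0.0024 0.00004 -0.035 0 0 0;0 -0.0024 0.00004 -0.035 0 0 0;0 -0.0024 0.00004 -0.035 0 0 0;0 -0.0024 0.00004 -0.035 0 0 0;0 -0.0024 0.00004 -0.035 0 0 0")

```text
clock: 4.83
position: [0.4886, -0.0629, 0.0395]
eef_rot: [0.676, -0.204, 0.677, 0.206]
wrist_force: [-8.1, 10.4, 1.6]
gripper_width: 0.001
```

Request:
move_arm(commands="0 -0.0024 0.00004 -0.035 0 0 0;0 -0.0024 0.00004 -0.035 0 0 0;0 -0.0024 0.00004 -0.035 0 0 0;0 -0.0024 0.00004 -0.035 0 0 0;0 -0.0024 0.00004 -0.035 0 0 0;0 -0.0024 0.00004 -0.035 0 0 0")

```text
clock: 5.33
position: [0.4987, -0.0753, 0.0396]
eef_rot: [0.652, -0.274, 0.652, 0.275]
wrist_force: [-1.2, 2.9, -0.3]
gripper_width: 0.004
```

```bash
python3 - <<'E'
from bench import grab_frame
from h import *
s=grab_frame("scene")
cv2.imwrite("pics/s3.png",cv2.resize(s["color"][170:300,200:370,::-1],(784,600),interpolation=3))
E
```

```text
(no output)
```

View pics/s3.png

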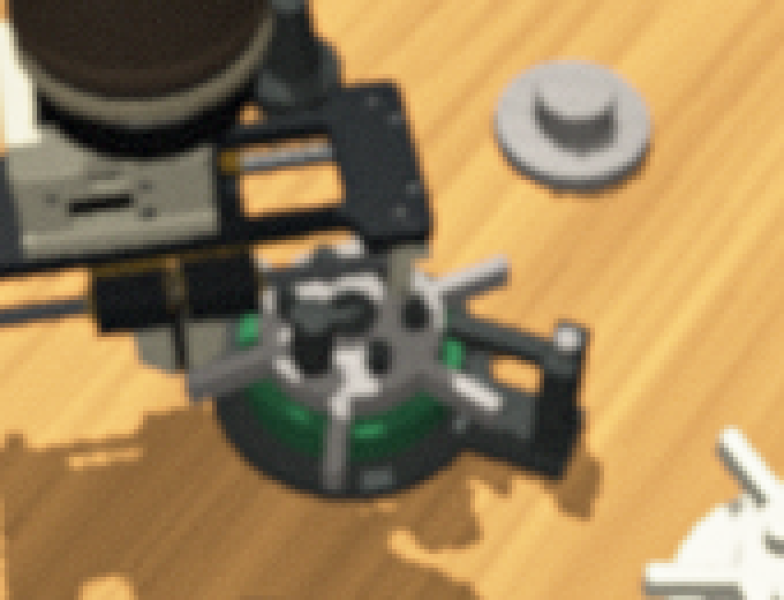

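Finger at (190,345) is pressing the lug at (240,375), and the wheel has turned about 18°. Continuing.

Request:
move_arm(commands="0 -0.0024 0.00004 -0.035 0 0 0;0 -0.0024 0.00004 -0.035 0 0 0;0 -0.0024 0.00004 -0.035 0 0 0;0 -0.0024 0.00004 -0.035 0 0 0;0 -0.0024 0.00004 -0.035 0 0 0")

```text
clock: 5.8
position: [0.5084, -0.0834, 0.0397]
eef_rot: [0.625, -0.33, 0.625, 0.33]
wrist_force: [-0.0, 0.9, 0.5]
gripper_width: 0.002
```

Request:
move_arm(commands="0 -0.0024 0.00004 -0.035 0 0 0;0 -0.0024 0.00004 -0.035 0 0 0;0 -0.0024 0.00004 -0.035 0 0 0")

```text
clock: 6.05
position: [0.5147, -0.0874, 0.0397]
eef_rot: [0.607, -0.363, 0.607, 0.362]
wrist_force: [0.4, 0.9, -0.3]
gripper_width: 0.005
```

```bash
python3 - <<'E'
from bench import grab_frame,observe
from h import *
s=grab_frame("scene");print(observe()["joint_positions"].round(2) if hasattr(observe()["joint_positions"],'round') else observe()["joint_positions"])
cv2.imwrite("pics/s4.png",cv2.resize(s["color"][170:300,200:370,::-1],(784,600),interpolation=3))
E
```

```text
[ 0.57  0.61 -0.69  1.97  0.57  0.75  0.61]
```

View pics/s4.png

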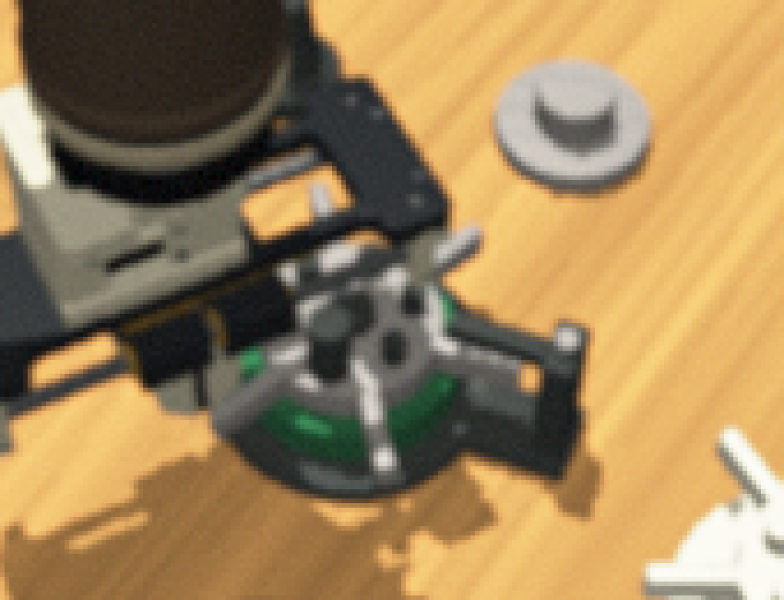

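The pushed lug is at (230,410) and the next tip at (385,465), so the wheel is near half-way and hasn't snapped yet. I'll inch on.

```bash
python3 - <<'E'
from h import *
s=pickle.load(open("scene0.pkl","rb"))
for x,y in((385,465),(235,412),(472,238)):
    p=ray(s,(200+x/4.612,170+y/4.612),.044)[:2]-[.549,-.0265];print(np.hypot(*p),(np.degrees(np.arctan2(p[1],p[0]))-14.2)%60-30)
E
```

```text
0.06983932382458868 -27.011720493949937
0.06253618505370288 -23.555290395299778
0.06592990102906736 29.437907737761435
```

Request:
move_arm(commands="0 -0.0024 0.00004 -0.035 0 0 0;0 -0.0024 0.00004 -0.035 0 0 0")

```text
clock: 6.27
position: [0.519, -0.0896, 0.0397]
eef_rot: [0.594, -0.383, 0.594, 0.383]
wrist_force: [-0.0, -0.2, 0.0]
gripper_width: 0.006
```

Request:
move_arm(commands="0 -0.0024 0.00004 -0.035 0 0 0;0 -0.0024 0.00004 -0.035 0 0 0;0 0 0 0 0 0 0;0 0 0 0 0 0 0;0 0 0 0 0 0 0;0 0 0 0 0 0 0")

```text
clock: 6.77
position: [0.523, -0.0912, 0.0393]
eef_rot: [0.581, -0.404, 0.581, 0.403]
wrist_force: [-0.4, 0.6, 1.1]
gripper_width: 0.006
```

```bash
python3 - <<'E'
from bench import grab_frame
from h import *
s=grab_frame("scene")
cv2.imwrite("pics/s5.png",cv2.resize(s["color"][170:300,200:370,::-1],(784,600),interpolation=3))
E
```

```text
(no output)
```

View pics/s5.png

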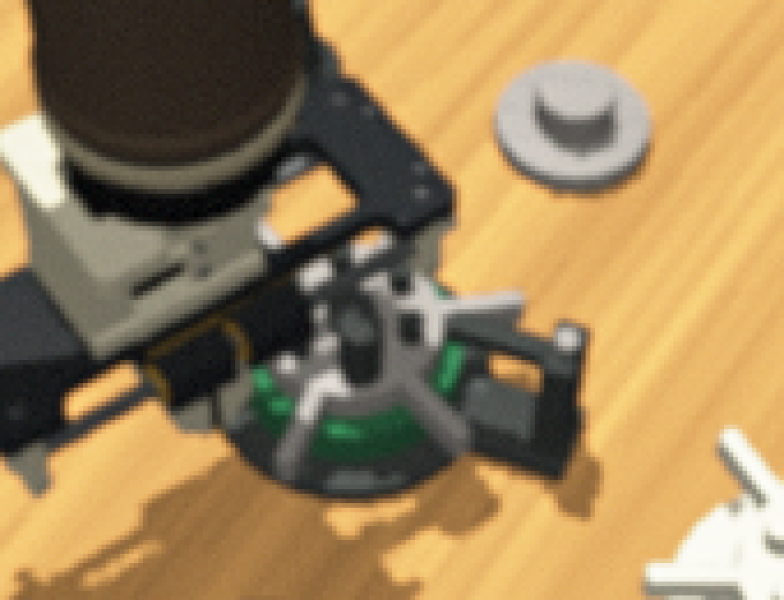

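The wheel has snapped: lug tips are back at rest at (290,465) and (465,440), and the tall stop at (360,340) is one click from the nose. I'll let it dwell, lift out, swing back over and re-enter the 180° gap.

Request:
move_arm(commands="0 0 0 0 0 0 0;0 0 0 0 0 0 0;0 0 0 0 0 0 0;0 0 0 0 0 0 0;0 0 0 0 0 0 0;0 0 0 0 0 0 0;-0.007 0 0 0 0 0 0;-0.007 0 0 0 0 0 0;-0.007 0 0 0 0 0 0;-0.007 0 0 0 0 0 0;0 0 0 0 0 0 0")

```text
clock: 7.73
position: [0.5242, -0.0912, 0.069]
eef_rot: [0.581, -0.404, 0.58, 0.403]
wrist_force: [0.9, 0.0, 0.2]
gripper_width: 0.005
```

Request:
move_arm(commands="0 0.0048 0.00017 0.07 0 0 0;0 0.0048 0.00017 0.07 0 0 0;0 0.0048 0.00017 0.07 0 0 0;0 0.0048 0.00017 0.07 0 0 0;0 0.0048 0.00017 0.07 0 0 0;0 0.0048 0.00017 0.07 0 0 0;0 0.0048 0.00017 0.07 0 0 0;0 0.0048 0.00017 0.07 0 0 0")

```text
clock: 8.4
position: [0.4924, -0.0686, 0.0674]
eef_rot: [0.67, -0.227, 0.67, 0.226]
wrist_force: [0.4, 0.0, -1.2]
gripper_width: 0.006
```

Request:
move_arm(commands="0 0.0048 0.00017 0.07 0 0 0;0 0.0048 0.00017 0.07 0 0 0;0 0.0048 0.00017 0.07 0 0 0;0 0.0048 0.00017 0.07 0 0 0;0 0.0048 0.00017 0.07 0 0 0;0 0.0048 0.00017 0.07 0 0 0;0 0 0 0 0 0 0")

```text
clock: 8.98
position: [0.4802, -0.0418, 0.0675]
eef_rot: [0.702, -0.082, 0.702, 0.083]
wrist_force: [-0.3, -0.3, 0.4]
gripper_width: 0.005
```

```bash
python3 - <<'E'
from bench import grab_frame
from h import *
s=grab_frame("scene")
cv2.imwrite("pics/s6.png",cv2.resize(s["color"][170:300,200:370,::-1],(784,600),interpolation=3))
E
```

```text
(no output)
```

View pics/s6.png

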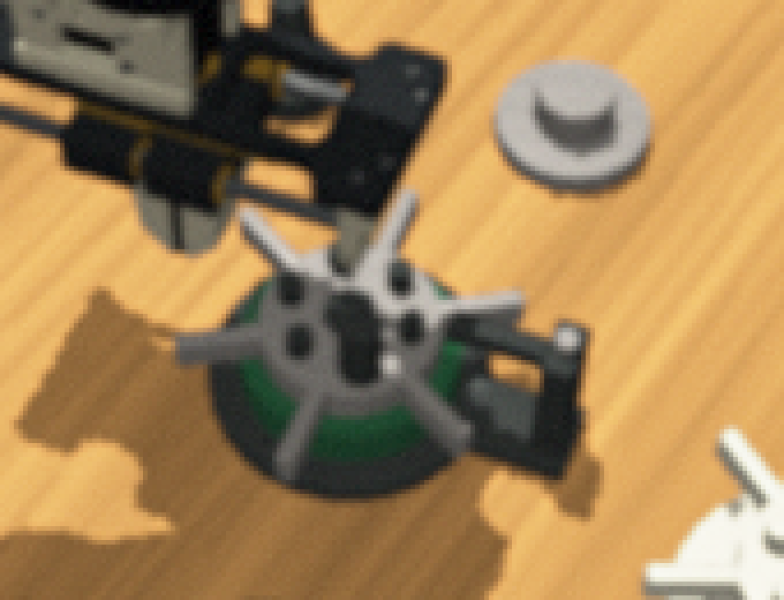

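The wheel is settled at -1 click, with the tall stop at (360,345) and the finger over the 180° gap again. Repeating for the last click.

Request:
move_arm(commands="0.0075 0 0 0 0 0 0;0.0075 0 0 0 0 0 0;0.007 0 0 0 0 0 0;0.007 0 0 0 0 0 0;0 0 0 0 0 0 0")

```text
clock: 9.45
position: [0.4792, -0.0431, 0.0364]
eef_rot: [0.701, -0.083, 0.703, 0.083]
wrist_force: [0.7, 0.2, 0.0]
gripper_width: 0.009
```

Request:
move_arm(commands="0 -0.0024 0.00004 -0.035 0 0 0;0 -0.0024 0.00004 -0.035 0 0 0;0 -0.0024 0.00004 -0.035 0 0 0;0 -0.0024 0.00004 -0.035 0 0 0;0 -0.0024 0.00004 -0.035 0 0 0;0 -0.0024 0.00004 -0.035 0 0 0;0 -0.0024 0.00004 -0.035 0 0 0;0 -0.0024 0.00004 -0.035 0 0 0;0 -0.0024 0.00004 -0.035 0 0 0;0 -0.0024 0.00004 -0.035 0 0 0;0 -0.0024 0.00004 -0.035 0 0 0;0 -0.0024 0.00004 -0.035 0 0 0")

```text
clock: 10.45
position: [0.4918, -0.0679, 0.0378]
eef_rot: [0.669, -0.228, 0.669, 0.229]
wrist_force: [-1.7, 3.3, 0.3]
gripper_width: 0.005
```

Request:
move_arm(commands="0 -0.0024 0.00004 -0.035 0 0 0;0 -0.0024 0.00004 -0.035 0 0 0;0 -0.0024 0.00004 -0.035 0 0 0;0 -0.0024 0.00004 -0.035 0 0 0;0 -0.0024 0.00004 -0.035 0 0 0;0 -0.0024 0.00004 -0.035 0 0 0;0 -0.0024 0.00004 -0.035 0 0 0;0 -0.0024 0.00004 -0.035 0 0 0;0 -0.0024 0.00004 -0.035 0 0 0;0 -0.0024 0.00004 -0.035 0 0 0;0 -0.0024 0.00004 -0.035 0 0 0;0 -0.0024 0.00004 -0.035 0 0 0")

```text
clock: 11.45
position: [0.5142, -0.0872, 0.038]
eef_rot: [0.607, -0.363, 0.607, 0.363]
wrist_force: [0.7, 0.4, -0.1]
gripper_width: 0.003
```

Request:
move_arm(commands="0 -0.0024 0.00004 -0.035 0 0 0;0 -0.0024 0.00004 -0.035 0 0 0;0 -0.0024 0.00004 -0.035 0 0 0;0 -0.0024 0.00004 -0.035 0 0 0;0 0 0 0 0 0 0;0 0 0 0 0 0 0;0 0 0 0 0 0 0;0 0 0 0 0 0 0")

```text
clock: 12.12
position: [0.5229, -0.0911, 0.0382]
eef_rot: [0.58, -0.404, 0.581, 0.404]
wrist_force: [0.4, 0.3, 0.4]
gripper_width: 0.006
```

```bash
python3 - <<'E'
from bench import grab_frame
from h import *
s=grab_frame("scene")
cv2.imwrite("pics/s7.png",cv2.resize(s["color"][170:300,200:370,::-1],(784,600),interpolation=3))
E
```

```text
(no output)
```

View pics/s7.png

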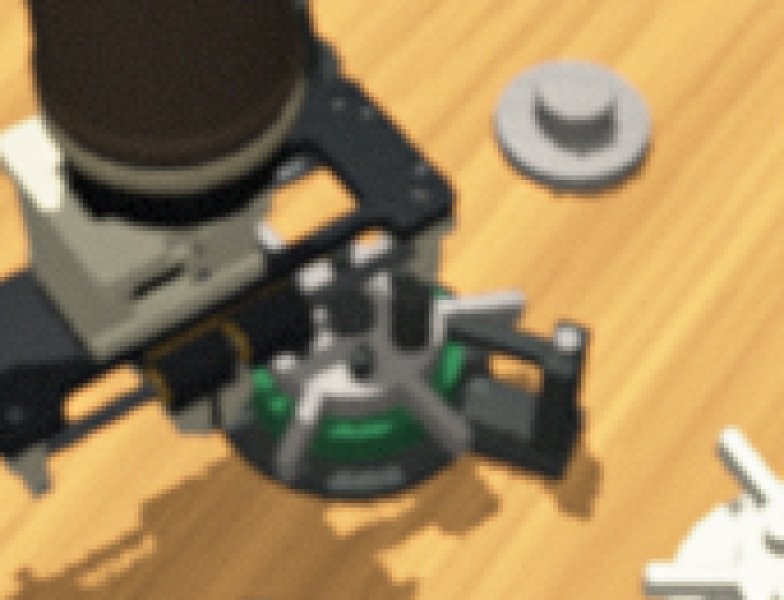

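The tall stop at (410,310) now stands in front of the nose, and the lugs are at rest at (290,465) and (465,440). I'll lift straight up, then back away towards the robot and check.

Request:
move_arm(commands="-0.007 0 0 0 0 0 0;-0.007 0 0 0 0 0 0;-0.012 0 0 0 0 0 0;-0.02 0 0 0 0 0 0;-0.025 0 0 0 0 0 0;-0.025 0 0 0 0 0 0;-0.025 0 0 0 0 0 0;-0.025 0 0 0 0 0 0;-0.02 0 0 0 0 0 0;0 0 -0.01 0 0 0 0;0 0 -0.02 0 0 0 0;0 0 -0.02 0 0 0 0")

```text
clock: 13.17
position: [0.5057, -0.138, 0.2055]
eef_rot: [0.58, -0.405, 0.58, 0.404]
wrist_force: [-0.4, -1.1, -0.7]
gripper_width: 0.005
```

Request:
move_arm(commands="0 0 -0.02 0 0 0 0;0 0 -0.02 0 0 0 0;0 0 -0.02 0 0 0 0;0 0 -0.02 0 0 0 0;0 0 -0.02 0 0 0 0;0 0 -0.01 0 0 0 0;0 0 0 0 0 0 0;0 0 0 0 0 0 0;0 0 0 0 0 0 0;0 0 0 0 0 0 0;0 0 0 0 0 0 0;0 0 0 0 0 0 0")

```text
clock: 14.17
position: [0.4679, -0.2403, 0.2043]
eef_rot: [0.58, -0.404, 0.58, 0.404]
wrist_force: [-0.3, -0.8, -0.1]
gripper_width: 0.007
```

```bash
python3 - <<'E'
from bench import grab_frame
from h import *
s=grab_frame("scene");t=grab_frame("top")
A=cv2.resize(t["color"][150:280,200:370,::-1],(400,306),interpolation=3)
B=cv2.resize(s["color"][170:300,200:370,::-1],(400,306),interpolation=3)
cv2.imwrite("pics/s8.png",np.hstack([A,B]))
# bystander shift check: template match of first-frame patches
for n,f0,f in(("top",pickle.load(open("top0.pkl","rb")),t),("scene",pickle.load(open("scene0.pkl","rb")),s)):
    for k,(x,y) in dict(top=dict(flange=(307,288),arbor=(333,360),ring=(487,263)),scene=dict(flange=(454,276),arbor=(368,255),ring=(358,446)))[n].items():
        x,y=int(x/1.4),int(y/1.4);P=f0["color"][y-20:y+20,x-20:x+20];S=f["color"][y-28:y+28,x-28:x+28]
        _,m,_,l=cv2.minMaxLoc(cv2.matchTemplate(S,P,cv2.TM_CCOEFF_NORMED));print(n,k,round(m,3),l[0]-8,l[1]-8)
E
```

```text
top flange 0.995 0 0
top arbor 0.998 0 0
top ring 0.882 0 0
scene flange 0.997 0 0
scene arbor 0.999 0 0
scene ring 0.989 0 0
```

View pics/s8.png

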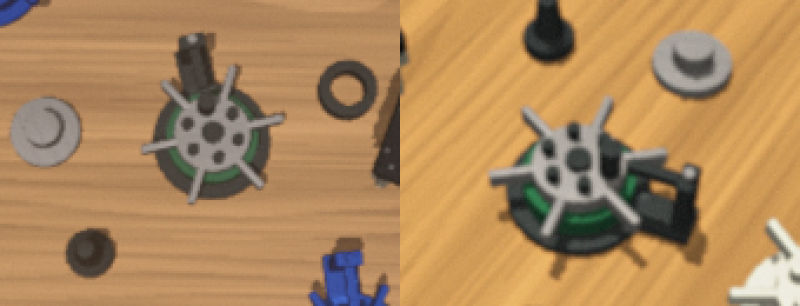

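The tall stop is at the nose in both views (about (208,97) in the top crop, (610,155) in the scene crop). The lugs are at rest and the arm is clear.

```bash
python3 -c "
from bench import sign_off;print(sign_off())"
```

```text
the job is handed in; nothing more can be done
None
```

The tall stop now stands in front of the nose, and I've handed the job in. The wheel started two clicks short. I pushed it one click with the shut fingertip and let it settle there for about 3 s. Then I lifted out, re-entered the gap opposite the nose and gave it the last click, and the wheel did not run past.

- **Final position:** in the last top and scene pictures the tall stop is at the nose and the lugs are at their rest positions. The arm is clear and touching nothing. This check was by eye only.
- **Bystanders:** the flange, arbor and ring match their first-frame pictures with zero pixel shift in both views. The ring's top-view match was weaker (0.88), probably because of the arm's shadow.
- **Forces and time:** the highest wrist force I read was about 13 N, slightly above the stated 3 to 10 N at a lug. I only had readings at the end of each move. The job took about 14 s.
- **Disagreement:** the top and scene cameras differed by about 6 mm on the wheel centre. The wrist camera's fit fell between them, so I used that.

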